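# Set out the wire-bending plate

### The job

Set up the round black bending plate for the next wire frame: lay the white collar flat around the blue post, put the steel forming block midway between the red and yellow posts and the brass bar midway between the yellow and blue posts, each flat on the plate and lengthwise along the straight line from post to post, and stand the aluminium roller upright midway between the blue and red posts. The black-knobbed weight goes upright on top of the steel forming block, centred. Leave everything let go and at rest.

Things in the scene. Friction and masses are not known exactly. Their poses are not given: they have to be found in the camera images.
- plate: round black steel bending plate lying fixed on the bench, 310 mm in diameter, 10 mm thick, small steel dots near its rim. Origin: centre of its underside, z up. It carries the three posts.
- red_post: fixed red post standing on the black plate: a short steel shaft inside a red cap 20 mm in diameter, its top 34 mm above the plate (44 mm above the bench). Origin: centre of its foot, on the plate's top face. The three posts stand at the corners of an equilateral triangle of side 199 mm around the plate's centre; which colour is at which corner varies.
- yellow_post: fixed yellow post standing on the black plate: a short steel shaft inside a yellow cap 20 mm in diameter, its top 34 mm above the plate (44 mm above the bench). Origin: centre of its foot, on the plate's top face. The three posts stand at the corners of an equilateral triangle of side 199 mm around the plate's centre; which colour is at which corner varies.
- blue_post: fixed blue post standing on the black plate: a short steel shaft inside a blue cap 20 mm in diameter, its top 34 mm above the plate (44 mm above the bench). Origin: centre of its foot, on the plate's top face. The three posts stand at the corners of an equilateral triangle of side 199 mm around the plate's centre; which colour is at which corner varies.
- form_block: loose bright steel forming block, oblong with fully rounded ends, 70 mm long (its x axis), 34 mm wide (y), 28 mm high (z), vertical sides, flat top with two black screw dots; about 0.4 kg. Origin: centre of its underside; lies flat on the bench at the start.
- brass_bar: loose brass bar, 80 mm long (its x axis), 16 mm wide (y), 18 mm high (z), two dark screw dots on top; about 0.2 kg. Origin: centre of its underside; lies flat on the bench at the start.
- roller: loose aluminium roller standing upright, 40 mm in diameter with a slight waist (grips as a plain 40 mm cylinder), 32 mm high, black dot on top; about 0.1 kg. Origin: centre of its underside, z up along its axis.
- weight: loose hold-down weight standing upright: dark steel disc 40 mm in diameter and 18 mm high, a thin neck, and on top a black cylindrical knob 26 mm in diameter, from 24 to 46 mm above its underside; about 0.2 kg. Origin: centre of its underside, z up along its axis.
- collar: loose white plastic collar (ring) lying flat, 50 mm outer and 34 mm inner diameter, 14 mm high; about 30 g. Origin: centre of its underside, z up along its axis.

How it is judged:
At the end, for the whole second after the job is handed in: All upright (0.12 rad), at rest. On the plate: collar around blue post (11 mm); block midway red-yellow, bar yellow-blue, roller blue-red (13 mm along, 14 mm across the line); axes of block and bar pass within 22 mm of both their posts. Weight on the block, centred (11 mm) (horizontal distance between each of form_block, roller and red_post below 0.112593 m and horizontal distance between each of form_block, brass_bar and yellow_post below 0.112593 m and horizontal distance between form_block and blue_post between 0.1585 and 0.1865 m and y of red_post in the frame of form_block between -0.022 and 0.022 m and y of yellow_post in the frame of form_block between -0.022 and 0.022 m and z of form_block in the frame of plate between 0.006 and 0.014 m and horizontal distance between each of brass_bar, roller and blue_post below 0.112593 m and horizontal distance between brass_bar and red_post between 0.1585 and 0.1865 m and y of yellow_post in the frame of brass_bar between -0.022 and 0.022 m and y of blue_post in the frame of brass_bar between -0.022 and 0.022 m and z of brass_bar in the frame of plate between 0.006 and 0.014 m and horizontal distance between roller and yellow_post between 0.1585 and 0.1865 m and z of roller in the frame of plate between 0.006 and 0.014 m and horizontal distance between collar and blue_post below 0.011 m and z of collar in the frame of plate between 0.006 and 0.014 m and horizontal distance between weight and form_block below 0.011 m and z of weight in the frame of form_block between 0.024 and 0.032 m and angle between each of form_block, brass_bar, roller, weight, collar's own z axis and vertical below 0.12 rad and linear speed of each of form_block, brass_bar, roller, weight, collar below 0.02 m/s and angular speed of each of form_block, brass_bar, roller, weight, collar below 0.3 rad/s); the robot touches nothing.
It also fails if it takes over 128 s, if anything falls off the work surface, if the arm or the gripper's body presses on something with over 40 N, if the wrist force passes 120 N, or if a joint passes its speed limit or range.

### The arm

A 6-joint arm with a two-finger parallel gripper is mounted at the origin on the work surface. World frame = base frame: x ahead of the robot, y to its left, z up, the work surface at z = 0. Lengths are in m, angles in rad, forces in N, time in s.
With the tool pointing down it reaches from about 0.25 to 0.725 m from the base axis. Payload 4 kg.
Tool frame: the origin (TCP) lies on the centre line of the jaws, within the pads' length; the fingertips stand 17 mm ahead of it and the grasp point (between the pads) lies 2 mm behind it; z points along the fingers, x is the direction in which the jaws open and shut, and the axes are right-handed (so a half turn about z gives the same grasp; the last joint's range is limited). The gripper opens to 85 mm and grips with 20 to 120 N. Pads are 22 mm wide; open, the fingers measure 114 mm over their backs; the gripper's body (76 mm by 85 mm) begins 54 mm behind the grasp point. The pads swing forward as they close: fully open they stand 13 mm farther back than shut.
Start: joints at [1.239, 0.241, 0.005, 1.335, 0, 1.571], TCP at [0.163, 0.473, 0.248] pointing down, gripper open.
Joint ranges: [-2.72, 2.72], [-1.05, 1.87], [-1.09, 1.28], [-1.99, 2.15], [-1.42, 1.44], [-3.14, 3.14]. Speed limits (rad/s): [2.79, 2.79, 3.14, 3.14, 3.14, 3.14].

### API

Orientations are given as a unit quaternion [x, y, z, w].
In Python, from workcell import bot gives the robot as it stands.
- The arm moves only by the tool jog_arm, never from a script. Its arguments are lists of equal length, an entry for each row: "jaw": the closure, from 0 (fully open) to 1 (shut); "linear": the shift along the tool's x, y, z in m, a list of three; "delta_rot": the turn, a rotation vector about the tool's x, y, z in degrees, a list of three. A call has exactly 8 rows; each row is the pose to reach, as a shift and turn from the pose commanded when the call began, along the tool's axes at that moment; what a row does not reach only later rows make up. A row lasts 1/12 s, in which the tool goes at most 41.7 mm and 7.16 degrees, less where a joint would pass 70% of its speed; a pose out of reach is approached as far as the arm can. A call with a gripper value outside its range is refused whole. The fingers move at their own pace and stop on an object; the grip force is fixed at half the most. Time passes only in rows, so rows that repeat a pose let the fingers close, or fill a call up. It gives the time, the measured TCP pose, the force and the opening at its end, in the units of the state.
- bot.get_obs(): the state, without advancing time (a new reading comes with each control period).
- bot.camera(name): name is "scene" or "top" or "wrist"; returns (picture, depth): 480x640x3 uint8, red, green, blue; 480x640 float32, m along the optical axis (not along the pixel's ray), 0 where there is no reading.
- bot.calibration(name): a dict with "fovy" (degrees; the focal length in pixels is half the picture's height over the tangent of half this angle, whatever the lens; pixels are square), "cx", "cy" (the principal point, pixels), "origin" and "orientation" of the camera in the world. Camera axes: x right, y down, z forward; pixel columns grow to the right and rows downward; lengths in m; the calibration is good to about 2 mm. A picture is of the moment at which its call begins: read the wrist's pose just before it. calibration takes no time and is no camera call; for the wrist camera it gives the pose at the moment of the call.
- bot.job_done(): hands the job in, once; it reports no verdict.
The state is a dict: "clock": time; "joint_pos": joint angles; "joint_vel": joint speeds; "tau": joint torques, N m; "eef_pos": TCP position; "tool_rot": TCP orientation; "ft_force": force on the tool from outside, world axes, zero at the start; "ft_torque": the same for the moment, N m; "grip_width": finger opening in m.
Only numpy, scipy, OpenCV 4.12 (cv2) and the standard library are available. Lean on these libraries where they do the work, as an engineer would, in place of code of your own. Each camera call takes 0.05 s, during which the arm holds its last target.

## Working session

There is one attempt and no reset: what is moved stays moved. The work goes in short steps, Python scripts to look and compute and a tool call to move; the robot and the scene stay as the last step left them, time stands still between calls to the robot, and variables do not carry over. Pictures are saved under pics/ and viewed, and the job is handed in when it is done.

Besides the shell and the picture viewer there is one more tool, called after ">>>" as name(argument=value, ...) on one line, values as JSON. jog_arm: Moves the arm, as the interface text tells. Its arguments: {"type":"object","properties":{"jaw":{"type":"array","items":{"type":"number"}},"linear":{"type":"array","items":{"type":"array","items":{"type":"number"}}},"delta_rot":{"type":"array","items":{"type":"array","items":{"type":"number"}}}},"required":["jaw","linear","delta_rot"]}

```bash
ls; mkdir -p pics
cat > h.py <<'E'
from workcell import bot
import numpy as np, cv2
from scipy.spatial.transform import Rotation as R
def cal(n):
    c=bot.calibration(n); f=240/np.tan(np.radians(c['fovy'])/2)
    return c,f
def snap(n,fn):
    c,f=cal(n); p,d=bot.camera(n)
    cv2.imwrite('pics/'+fn+'.png',p[:,:,::-1]); np.savez(''+fn+'.npz',p=p,d=d,o=c['origin'],q=c['orientation'],f=f,cx=c['cx'],cy=c['cy'])
    return p,d
def cloud(fn):
    z=np.load(''+fn+'.npz'); d=z['d']; v,u=np.mgrid[:480,:640]
    P=np.stack([(u-z['cx'])/z['f']*d,(v-z['cy'])/z['f']*d,d],-1)
    W=P@R.from_quat(z['q']).as_matrix().T+z['o']
    W[d==0]=np.nan
    return z['p'],W
def ray(fn,u,v,h):
    z=np.load(''+fn+'.npz')
    r=R.from_quat(z['q']).as_matrix()@np.array([(u-z['cx'])/z['f'],(v-z['cy'])/z['f'],1])
    return z['o']+r*(h-z['o'][2])/r[2]
E
python3 - <<'E'
from h import *
print(bot.get_obs())
for n in ['top','scene']:
    snap(n,n+'0'); print(bot.calibration(n))
print(bot.calibration('wrist'))
E
```

```text
pics
{'clock': 0.0, 'joint_pos': array([1.23899165e+00, 2.41385949e-01, 3.73808498e-03, 1.33519996e+00,
       1.69954071e-05, 1.57079987e+00]), 'joint_vel': array([-5.49823316e-05, -3.50241537e-03,  4.05809099e-05, -3.67170229e-04,
        1.01278447e-03, -1.36091392e-04]), 'tau': array([ 1.17361236e-03, -3.72315574e+01,  2.52409726e+01,  1.68956205e-02,
        6.36055825e-05,  2.58611351e-06]), 'eef_pos': array([0.16267795, 0.47217131, 0.24743171]), 'tool_rot': array([ 8.14171903e-01,  5.80622993e-01, -8.40067638e-04,  5.88657669e-04]), 'ft_force': array([ 0.69430451, -0.36697482, -0.71857919]), 'ft_torque': array([ 0.01875151, -0.00076133, -0.03352366]), 'grip_width': 0.08536460505632955}
{'fovy': 57.96193775768687, 'cx': 321.8293193442951, 'cy': 247.20832313992398, 'origin': array([ 0.3804565 , -0.01125089,  0.86821232]), 'orientation': array([-0.70186073,  0.70603092, -0.06476127,  0.06868644])}
{'fovy': 48.136199100963495, 'cx': 310.05276667712303, 'cy': 234.15970948954842, 'origin': array([1.46532286, 0.49561376, 0.7011766 ]), 'orientation': array([ 0.45585317,  0.74907981, -0.41181408, -0.24796468])}
{'fovy': 60.36606735278329, 'cx': 318.55839793571505, 'cy': 239.88110216293612, 'origin': array([0.0949544 , 0.49768313, 0.37404544]), 'orientation': array([0.80607385, 0.57441392, 0.08171443, 0.11668913])}
```

View pics/top0.png

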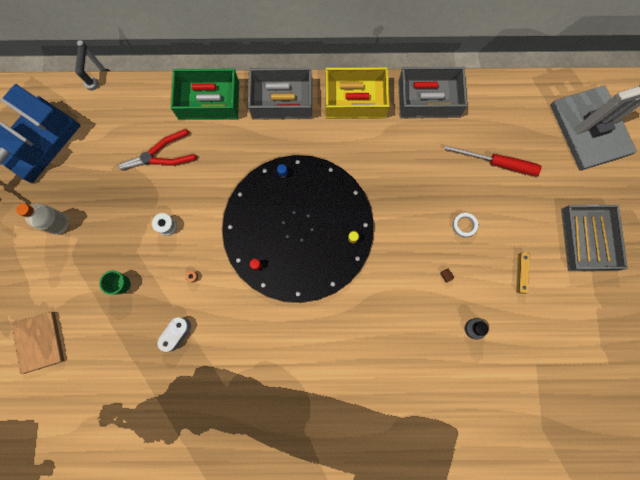

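View pics/scene0.png

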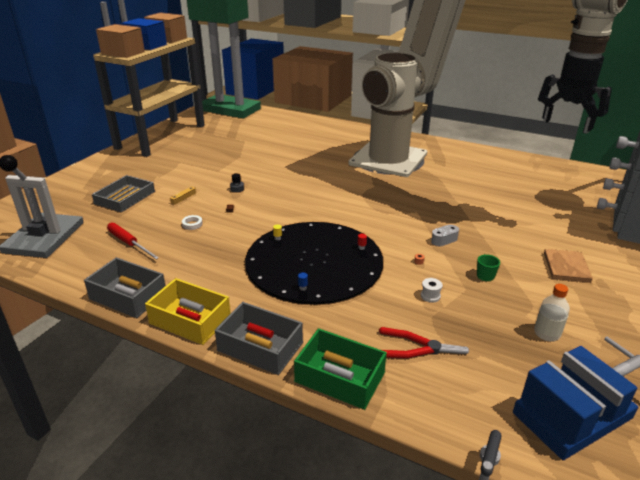

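```bash
cat > m.py <<'E'
from h import *
def meas(fn,boxes):
    p,W=cloud(fn)
    out={}
    for n,(u0,u1,v0,v1,h0,h1) in boxes.items():
        w=W[v0:v1,u0:u1].reshape(-1,3); w=w[np.isfinite(w[:,0])]
        s=w[(w[:,2]>h0)&(w[:,2]<h1)]
        if len(s)<4: print(n,'few',len(s)); continue
        c,(a,b),ang=cv2.minAreaRect((s[:,:2]*1000).astype(np.float32))
        e,vec=np.linalg.eigh(np.cov(s[:,:2].T)); L=vec[:,1]
        print(n,len(s),'rect c',np.round(c,1),np.round([a,b],1),round(ang,1),'mean',np.round(s.mean(0)*1000,1),'pca deg',round(np.degrees(np.arctan2(L[1],L[0])),1),'zmax',round(s[:,2].max()*1000,1))
E
python3 - <<'E'
from m import *
p,W=cloud('top0')
z=W[...,2]
print(np.nanmedian(z[330:380,250:300]),np.nanstd(z[200:215,290:330]),np.nanmedian(z[200:215,290:330]))
meas('top0',{'blue':(270,295,155,185,.032,.05),'yel':(340,368,225,250,.032,.05),'red':(243,270,253,277,.032,.05),
'plate':(215,380,150,305,.006,.013),
'roller':(148,180,208,240,.026,.04),'block':(152,195,312,356,.022,.034),'bar':(512,535,245,300,.012,.025),'weight':(460,495,312,345,.038,.055),'weightall':(460,495,312,345,.006,.055),'collar':(445,485,205,245,.008,.02)})
cv2.imwrite('pics/t0z.png',cv2.resize(p[140:360,140:540,::-1],(800,440),interpolation=cv2.INTER_CUBIC))
E
```

```text
-0.0003915984542246509 0.001484989657778769 0.009902950929763232
blue 85 rect c [698.9  74.1] [17.6 17.7] 37.6 mean [697.7  73.6  42. ] pca deg 167.1 zmax 46.9
yel 87 rect c [559.5 -66.9] [17.6 18.5] 87.6 mean [558.9 -67.1  42.9] pca deg 158.0 zmax 47.9
red 94 rect c [506.5 123.9] [19.  18.5] 60.8 mean [506.1 123.4  42.5] pca deg 66.1 zmax 47.0
plate 16771 rect c [589.3  44. ] [306.9 308.5] 88.3 mean [584.8  43.4   9.8] pca deg -138.1 zmax 13.0
roller 314 rect c [591.7 312.3] [38.3 38. ] 7.8 mean [591.8 312.1  31.5] pca deg 56.6 zmax 35.0
block 624 rect c [374.3 280. ] [34.4 69. ] 56.2 mean [373.9 280.   27.4] pca deg 145.2 zmax 31.0
bar 371 rect c [ 490.2 -405.4] [18.6 80.3] 82.4 mean [ 489.6 -404.    17.8] pca deg 172.3 zmax 22.1
weight 156 rect c [ 381.6 -303. ] [23.7 23. ] 47.6 mean [ 381.6 -302.4   45. ] pca deg 178.9 zmax 49.4
weightall 377 rect c [ 381.1 -300.6] [38.3 33.4] 1.7 mean [ 381.4 -298.4   29.6] pca deg -178.1 zmax 49.4
collar 274 rect c [ 589.1 -297.7] [48.7 48.1] 88.5 mean [ 588.7 -297.3   13.5] pca deg 123.2 zmax 19.2
```

View pics/t0z.png

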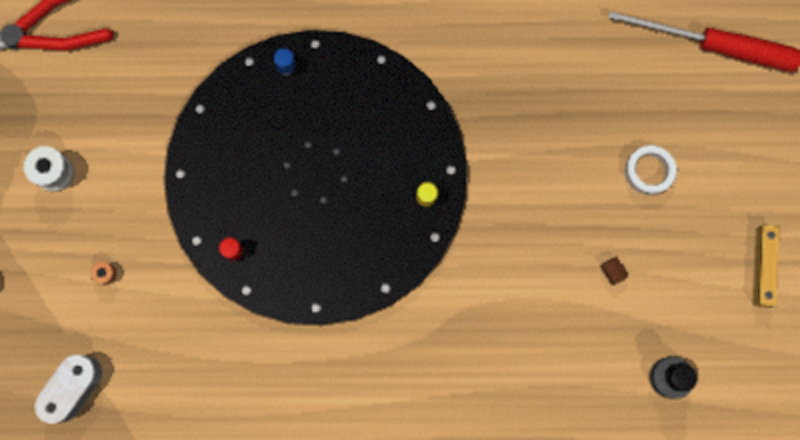

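```bash
cat > g.py <<'E'
# usage: g.py x y yawdeg z   (mm, deg) -> tool shift and rotvec from current measured pose
import sys
from h import *
def show(pos,q,t,yaw):
    r=R.from_quat(q); c,s=np.cos(np.radians(yaw)),np.sin(np.radians(yaw))
    rt=R.from_matrix(np.array([[c,s,0],[s,-c,0],[0,0,-1]]))
    print('shift',np.round(r.inv().apply(np.array(t)-pos),4),'rot',np.round(np.degrees((r.inv()*rt).as_rotvec()),1))
    return rt
o=bot.get_obs(); x=R.from_quat(o['tool_rot']).as_matrix()[:,0]
print('t',round(o['clock'],2),'pos',np.round(o['eef_pos'],4),'yaw',round(np.degrees(np.arctan2(x[1],x[0])),1),'w',round(o['grip_width'],4),'F',np.round(o['ft_force'],1),'j6',round(o['joint_pos'][5],2))
a=[float(v) for v in sys.argv[1:]]
if a: show(o['eef_pos'],o['tool_rot'],np.array([a[0],a[1],a[3]])/1000,a[2])
E
python3 g.py 374 280 55.7 120
```

```text
t 0.1 pos [0.1627 0.4722 0.2475] yaw 71.0 w 0.0851 F [-0.1  0.2  0. ] j6 1.57
shift [-0.1127  0.2624  0.1277] rot [ 0.   0.1 15.3]
```

>>> jog_arm(jaw=[0,0,0,0,0,0,0,0], linear=[[-0.014,0.033,0.016],[-0.028,0.066,0.032],[-0.042,0.098,0.048],[-0.056,0.131,0.064],[-0.07,0.164,0.08],[-0.085,0.197,0.096],[-0.1,0.232,0.112],[-0.113,0.262,0.128]], delta_rot=[[0,0,2],[0,0,4],[0,0,6],[0,0,8],[0,0,10],[0,0,12],[0,0,14],[0,0,15.3]])

```text
clock: 0.77
eef_pos: [0.3749, 0.2787, 0.1194]
tool_rot: [0.885, 0.466, -0.0, 0.0]
ft_force: [0.2, 1.3, -0.3]
grip_width: 0.0853
```

```bash
python3 g.py 374 280 55.7 22
```

```text
t 0.77 pos [0.3749 0.2787 0.1194] yaw 55.6 w 0.0853 F [ 0.2  1.3 -0.3] j6 1.24
shift [ 0.0007 -0.0015  0.0974] rot [ 0.   0.  -0.1]
```

Run:
```python
from m import *
snap('wrist','w1')
meas('w1',{'block':(0,640,0,480,.022,.034)})
```

```text
block 9134 rect c [466.6 310.4] [210.1 163.1] 45.5 mean [401.7 312.7  28.8] pca deg -136.9 zmax 34.0
```

View pics/w1.png

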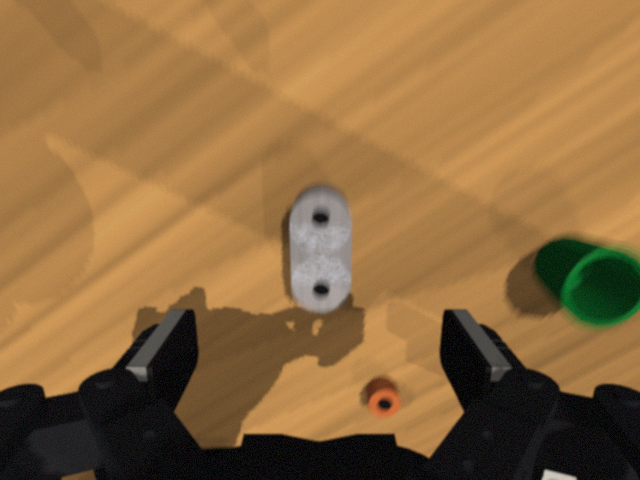

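The wrist picture shows the block at about (320, 250), upright and centred between the fingers, so the alignment is good. I'll descend and grip.

>>> jog_arm(jaw=[0,0,0,0,0,1,1,1], linear=[[0,-0.001,0.025],[0,-0.001,0.05],[0,-0.0015,0.075],[0,-0.0015,0.092],[0,-0.0015,0.0975],[0,-0.0015,0.0975],[0,-0.0015,0.0975],[0,-0.0015,0.0975]], delta_rot=[[0,0,0],[0,0,0],[0,0,0],[0,0,0],[0,0,0],[0,0,0],[0,0,0],[0,0,0]])

```text
clock: 1.48
eef_pos: [0.3733, 0.2822, 0.0239]
tool_rot: [0.884, 0.467, 0.001, -0.0]
ft_force: [-0.9, 0.9, -0.1]
grip_width: 0.0515
```

>>> jog_arm(jaw=[1,1,1,1,1,1,1,1], linear=[[0,0,0],[0,0,0],[0,0,0],[0,0,0],[0,0,-0.01],[0,0,-0.025],[0,0,-0.05],[0,0,-0.07]], delta_rot=[[0,0,0],[0,0,0],[0,0,0],[0,0,0],[0,0,0],[0,0,0],[0,0,0],[0,0,0]])

```text
clock: 2.15
eef_pos: [0.3718, 0.2808, 0.0933]
tool_rot: [0.884, 0.467, -0.001, 0.0]
ft_force: [-0.5, 0.5, -3.8]
grip_width: 0.0323
```

```bash
python3 g.py 532.7 28.3 15.5 95
```

```text
t 2.15 pos [0.3718 0.2808 0.0933] yaw 55.7 w 0.0323 F [-0.5  0.5 -3.8] j6 1.25
shift [-0.1179  0.2753 -0.0016] rot [ 0.   0.1 40.2]
```

>>> jog_arm(jaw=[1,1,1,1,1,1,1,1], linear=[[-0.01,0.024,-0.001],[-0.026,0.06,-0.002],[-0.043,0.1,-0.002],[-0.06,0.14,-0.002],[-0.077,0.18,-0.002],[-0.093,0.217,-0.002],[-0.108,0.252,-0.002],[-0.118,0.2753,-0.002]], delta_rot=[[0,0,5],[0,0,10],[0,0,15],[0,0,20],[0,0,25],[0,0,31],[0,0,37],[0,0,40.2]])

```text
clock: 2.82
eef_pos: [0.5349, 0.0251, 0.0946]
tool_rot: [0.991, 0.131, 0.0, 0.001]
ft_force: [-0.1, 0.5, -3.4]
grip_width: 0.0329
```

```bash
python3 g.py 532.7 28.3 15.5 33.5
```

```text
t 2.82 pos [0.5349 0.0251 0.0946] yaw 15.1 w 0.0329 F [-0.1  0.5 -3.4] j6 1.36
shift [-0.0013 -0.0038  0.0611] rot [ 0.1 -0.  -0.4]
```

>>> jog_arm(jaw=[1,1,1,1,1,1,1,1], linear=[[0,-0.001,0.01],[0,-0.001,0.025],[0,-0.001,0.04],[0,-0.001,0.048],[0,-0.001,0.05],[0,-0.001,0.05],[0,-0.001,0.05],[0,-0.001,0.05]], delta_rot=[[0,0,0],[0,0,0],[0,0,0],[0,0,0],[0,0,0],[0,0,0],[0,0,0],[0,0,0]])

```text
clock: 3.48
eef_pos: [0.5339, 0.0301, 0.0457]
tool_rot: [0.991, 0.135, 0.001, 0.0]
ft_force: [0.6, -0.0, -3.6]
grip_width: 0.0331
```

```bash
python3 g.py 532.7 28.3 15.5 33.5
```

```text
t 3.48 pos [0.5339 0.0301 0.0457] yaw 15.5 w 0.0331 F [ 0.6 -0.  -3.6] j6 1.36
shift [-0.0016  0.0014  0.0122] rot [ 0.  -0.1  0. ]
```

Lower to contact, and let go with a partial opening.

>>> jog_arm(jaw=[1,1,1,1,1,1,1,1], linear=[[-0.001,0.001,0.004],[-0.001,0.001,0.008],[-0.001,0.001,0.011],[-0.001,0.001,0.0125],[-0.001,0.001,0.013],[-0.001,0.001,0.013],[-0.001,0.001,0.013],[-0.001,0.001,0.013]], delta_rot=[[0,0,0],[0,0,0],[0,0,0],[0,0,0],[0,0,0],[0,0,0],[0,0,0],[0,0,0]])

```text
clock: 4.15
eef_pos: [0.5326, 0.0285, 0.0343]
tool_rot: [0.991, 0.135, 0.001, 0.0]
ft_force: [-6.3, -1.1, 15.1]
grip_width: 0.0331
```

>>> jog_arm(jaw=[0.5,0.3,0.3,0.3,0.3,0.3,0.3,0.3], linear=[[0,0,-0.001],[0,0,-0.001],[0,0,-0.001],[0,0,-0.001],[0,0,-0.01],[0,0,-0.03],[0,0,-0.06],[0,0,-0.09]], delta_rot=[[0,0,0],[0,0,0],[0,0,0],[0,0,0],[0,0,0],[0,0,0],[0,0,0],[0,0,0]])

```text
clock: 4.82
eef_pos: [0.5315, 0.0284, 0.1222]
tool_rot: [0.991, 0.135, -0.001, -0.0]
ft_force: [0.1, 0.0, -0.1]
grip_width: 0.0595
```

```bash
python3 g.py 591.8 312.2 -14.6 110
```

```text
t 4.82 pos [0.5315 0.0284 0.1222] yaw 15.5 w 0.0595 F [ 0.1  0.  -0.1] j6 1.35
shift [ 0.1339 -0.2573  0.012 ] rot [ 0.   0.2 30.1]
```

>>> jog_arm(jaw=[0,0,0,0,0,0,0,0], linear=[[0.017,-0.032,0.001],[0.035,-0.067,0.002],[0.054,-0.104,0.004],[0.073,-0.14,0.006],[0.092,-0.177,0.008],[0.11,-0.212,0.01],[0.126,-0.243,0.012],[0.134,-0.2573,0.012]], delta_rot=[[0,0,4],[0,0,8],[0,0,12],[0,0,16],[0,0,20],[0,0,24],[0,0,28],[0,0,30]])

```text
clock: 5.48
eef_pos: [0.5927, 0.317, 0.1095]
tool_rot: [0.992, -0.126, 0.0, -0.001]
ft_force: [1.0, -0.3, -0.2]
grip_width: 0.0858
```

>>> jog_arm(jaw=[0,0,0,0,0,0,0,0], linear=[[0,0,0.01],[0,0,0.025],[0,0,0.04],[0,0,0.05],[0,0,0.05],[0,0,0.05],[0,0,0.05],[0,0,0.05]], delta_rot=[[0,0,0],[0,0,0],[0,0,0],[0,0,0],[0,0,0],[0,0,0],[0,0,0],[0,0,0]])

```text
clock: 6.15
eef_pos: [0.5938, 0.3122, 0.0612]
tool_rot: [0.992, -0.127, 0.001, -0.001]
ft_force: [0.3, 0.4, 0.8]
grip_width: 0.0852
```

```bash
python3 g.py 591.8 312.2 -14.6 22; python3 -c "
from h import *
snap('wrist','w2')"
```

```text
t 6.15 pos [0.5938 0.3122 0.0612] yaw -14.5 w 0.0852 F [0.3 0.4 0.8] j6 2.31
shift [-0.002   0.0005  0.0392] rot [-0.1 -0.1  0.1]
```

View pics/w2.png

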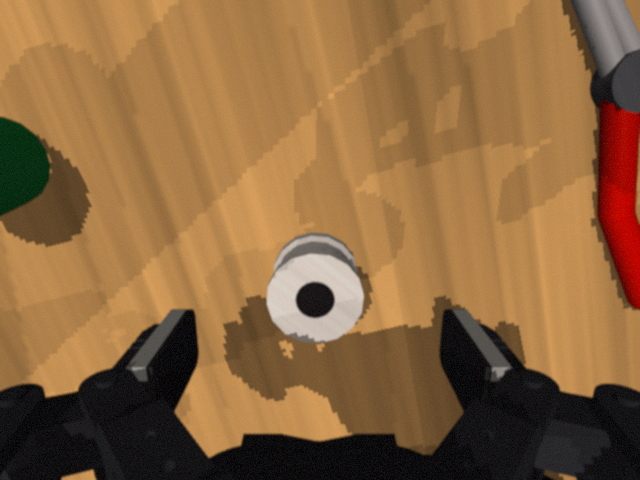

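The roller shows at (315, 298), centred between the fingers, with nothing nearby that the fingers would hit.

>>> jog_arm(jaw=[0,0,0,1,1,1,1,1], linear=[[-0.002,0,0.018],[-0.002,0,0.034],[-0.002,0,0.039],[-0.002,0,0.039],[-0.002,0,0.039],[-0.002,0,0.039],[-0.002,0,0.039],[-0.002,0,0.039]], delta_rot=[[0,0,0],[0,0,0],[0,0,0],[0,0,0],[0,0,0],[0,0,0],[0,0,0],[0,0,0]])

```text
clock: 6.87
eef_pos: [0.5921, 0.3133, 0.0226]
tool_rot: [0.992, -0.126, 0.001, -0.001]
ft_force: [1.0, 0.3, 6.5]
grip_width: 0.0381
```

```bash
python3 g.py
```

```text
t 6.87 pos [0.5921 0.3133 0.0226] yaw -14.5 w 0.0381 F [1.  0.3 6.5] j6 2.31
```

>>> jog_arm(jaw=[1,1,1,1,1,1,1,1], linear=[[0,0,0],[0,0,0],[0,0,0],[0,0,-0.01],[0,0,-0.03],[0,0,-0.05],[0,0,-0.07],[0,0,-0.07]], delta_rot=[[0,0,0],[0,0,0],[0,0,0],[0,0,0],[0,0,0],[0,0,0],[0,0,0],[0,0,0]])

```text
clock: 7.53
eef_pos: [0.5932, 0.3139, 0.0959]
tool_rot: [0.992, -0.126, 0.003, -0.002]
ft_force: [1.0, 0.6, 0.7]
grip_width: 0.0383
```

```bash
python3 g.py 602 98.8 -14.6 92
```

```text
t 7.53 pos [0.5932 0.3139 0.0959] yaw -14.5 w 0.0383 F [1.  0.6 0.7] j6 2.31
shift [0.0624 0.2061 0.0032] rot [-0.3 -0.3  0.1]
```

>>> jog_arm(jaw=[1,1,1,1,1,1,1,1], linear=[[0.006,0.02,0],[0.014,0.05,0],[0.024,0.08,0],[0.034,0.115,0],[0.045,0.15,0.001],[0.055,0.18,0.002],[0.061,0.201,0.003],[0.0624,0.206,0.003]], delta_rot=[[0,0,0],[0,0,0],[0,0,0],[0,0,0],[0,0,0],[0,0,0],[0,0,0],[0,0,0]])

```text
clock: 8.2
eef_pos: [0.5987, 0.0934, 0.0866]
tool_rot: [0.992, -0.129, -0.001, 0.001]
ft_force: [-0.5, 0.2, -0.9]
grip_width: 0.0386
```

>>> jog_arm(jaw=[1,1,1,1,1,1,1,1], linear=[[0,0,0],[0,0,0.01],[0,0,0.025],[0,0,0.04],[0,0,0.045],[0,0,0.045],[0,0,0.045],[0,0,0.045]], delta_rot=[[0,0,0],[0,0,0],[0,0,0],[0,0,0],[0,0,0],[0,0,0],[0,0,0],[0,0,0]])

```text
clock: 8.87
eef_pos: [0.6003, 0.0985, 0.0434]
tool_rot: [0.992, -0.126, 0.001, -0.0]
ft_force: [0.0, 0.0, -0.5]
grip_width: 0.0384
```

```bash
python3 g.py 602 98.8 -14.6 33.5
```

```text
t 8.87 pos [0.6003 0.0985 0.0434] yaw -14.4 w 0.0384 F [ 0.   0.  -0.5] j6 1.99
shift [ 0.0016 -0.0007  0.0099] rot [-0.  -0.1  0.2]
```

>>> jog_arm(jaw=[1,1,1,1,1,1,1,1], linear=[[0.0016,-0.0007,0.003],[0.0016,-0.0007,0.006],[0.0016,-0.0007,0.009],[0.0016,-0.0007,0.0105],[0.0016,-0.0007,0.0105],[0.0016,-0.0007,0.0105],[0.0016,-0.0007,0.0105],[0.0016,-0.0007,0.0105]], delta_rot=[[0,0,0],[0,0,0],[0,0,0],[0,0,0],[0,0,0],[0,0,0],[0,0,0],[0,0,0]])

```text
clock: 9.53
eef_pos: [0.6015, 0.0979, 0.0326]
tool_rot: [0.992, -0.126, 0.0, -0.0]
ft_force: [-1.3, 0.0, 2.3]
grip_width: 0.0384
```

>>> jog_arm(jaw=[0.5,0.3,0.3,0.3,0.3,0.3,0.3,0.3], linear=[[0,0,0],[0,0,0],[0,0,0],[0,0,0],[0,0,-0.01],[0,0,-0.03],[0,0,-0.06],[0,0,-0.08]], delta_rot=[[0,0,0],[0,0,0],[0,0,0],[0,0,0],[0,0,0],[0,0,0],[0,0,0],[0,0,0]])

```text
clock: 10.2
eef_pos: [0.602, 0.098, 0.115]
tool_rot: [0.992, -0.126, 0.001, -0.0]
ft_force: [0.4, -0.7, 1.0]
grip_width: 0.0599
```

```bash
python3 g.py 588.9 -297.5 -60 105
```

```text
t 10.2 pos [0.602 0.098 0.115] yaw -14.5 w 0.0599 F [ 0.4 -0.7  1. ] j6 1.99
shift [0.0864 0.3862 0.0098] rot [-0.1 -0.1 45.5]
```

>>> jog_arm(jaw=[0,0,0,0,0,0,0,0], linear=[[0.005,0.022,0],[0.013,0.058,0],[0.021,0.096,0],[0.03,0.134,0],[0.039,0.172,0],[0.047,0.21,0],[0.056,0.248,0],[0.064,0.286,0]], delta_rot=[[0,0,5],[0,0,10],[0,0,15],[0,0,20],[0,0,25],[0,0,30],[0,0,35],[0,0,40]])

```text
clock: 10.87
eef_pos: [0.5917, -0.1969, 0.1133]
tool_rot: [0.888, -0.46, 0.001, -0.0]
ft_force: [0.9, -0.5, -0.4]
grip_width: 0.0854
```

```bash
python3 g.py 588.9 -297.5 -60 70
```

```text
t 10.87 pos [ 0.5917 -0.1969  0.1133] yaw -54.8 w 0.0854 F [ 0.9 -0.5 -0.4] j6 2.21
shift [0.0805 0.0604 0.0434] rot [-0.  -0.1  5.2]
```

>>> jog_arm(jaw=[0,0,0,0,0,0,0,0], linear=[[0.022,0.016,0.005],[0.044,0.033,0.015],[0.062,0.047,0.028],[0.074,0.056,0.038],[0.08,0.06,0.043],[0.0805,0.06,0.043],[0.0805,0.06,0.043],[0.0805,0.06,0.043]], delta_rot=[[0,0,2],[0,0,4],[0,0,5.2],[0,0,5.2],[0,0,5.2],[0,0,5.2],[0,0,5.2],[0,0,5.2]])

```text
clock: 11.53
eef_pos: [0.5903, -0.294, 0.07]
tool_rot: [0.868, -0.497, 0.0, -0.0]
ft_force: [0.2, 0.5, 1.1]
grip_width: 0.085
```

```bash
python3 g.py 588.9 -297.5 -60 20; python3 -c "
from h import *
snap('wrist','w3')"
```

```text
t 11.53 pos [ 0.5903 -0.294   0.07  ] yaw -59.6 w 0.085 F [0.2 0.5 1.1] j6 2.15
shift [0.0023 0.003  0.05  ] rot [-0.  -0.   0.4]
```

View pics/w3.png

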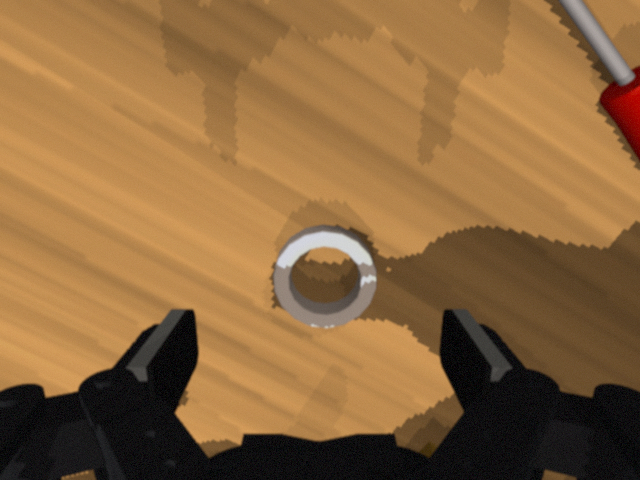

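The collar shows at (325, 277), a few px right of centre, which agrees with the computed shift. Fingertips are clear.

>>> jog_arm(jaw=[0,0,0,0,1,1,1,1], linear=[[0.002,0.003,0.018],[0.002,0.003,0.036],[0.002,0.003,0.047],[0.002,0.003,0.05],[0.002,0.003,0.05],[0.002,0.003,0.05],[0.002,0.003,0.05],[0.002,0.003,0.05]], delta_rot=[[0,0,0],[0,0,0],[0,0,0],[0,0,0],[0,0,0],[0,0,0],[0,0,0],[0,0,0]])

```text
clock: 12.25
eef_pos: [0.5894, -0.299, 0.0215]
tool_rot: [0.867, -0.498, 0.002, -0.0]
ft_force: [0.4, 0.8, 3.1]
grip_width: 0.0468
```

```bash
python3 g.py
```

```text
t 12.25 pos [ 0.5894 -0.299   0.0215] yaw -59.7 w 0.0468 F [0.4 0.8 3.1] j6 2.14
```

>>> jog_arm(jaw=[1,1,1,1,1,1,1,1], linear=[[0,0,0],[0,0,0],[0,0,0],[0,0,-0.01],[0,0,-0.03],[0,0,-0.055],[0,0,-0.075],[0,0,-0.08]], delta_rot=[[0,0,0],[0,0,0],[0,0,0],[0,0,0],[0,0,0],[0,0,0],[0,0,0],[0,0,0]])

```text
clock: 12.92
eef_pos: [0.5902, -0.2998, 0.1042]
tool_rot: [0.867, -0.498, 0.004, -0.0]
ft_force: [0.2, -0.7, 1.1]
grip_width: 0.047
```

```bash
python3 g.py 698 74 -60 100
```

```text
t 12.92 pos [ 0.5902 -0.2998  0.1042] yaw -59.7 w 0.047 F [ 0.2 -0.7  1.1] j6 2.14
shift [-0.2685 -0.2816  0.0036] rot [-0.2 -0.4  0.3]
```

>>> jog_arm(jaw=[1,1,1,1,1,1,1,1], linear=[[-0.015,-0.016,0],[-0.04,-0.042,0],[-0.066,-0.069,0],[-0.092,-0.096,0],[-0.118,-0.124,0],[-0.144,-0.151,0],[-0.17,-0.178,0],[-0.196,-0.206,0]], delta_rot=[[0,0,0],[0,0,0],[0,0,0],[0,0,0],[0,0,0],[0,0,0],[0,0,0],[0,0,0]])

```text
clock: 13.58
eef_pos: [0.6667, -0.0239, 0.0986]
tool_rot: [0.867, -0.498, -0.001, 0.0]
ft_force: [0.0, 0.2, -0.1]
grip_width: 0.0471
```

```bash
python3 g.py 698 74 -60 80
```

```text
t 13.58 pos [ 0.6667 -0.0239  0.0986] yaw -59.7 w 0.0471 F [ 0.   0.2 -0.1] j6 2.58
shift [-0.0687 -0.0764  0.0186] rot [0.1 0.  0.3]
```

>>> jog_arm(jaw=[1,1,1,1,1,1,1,1], linear=[[-0.02,-0.023,0.004],[-0.04,-0.045,0.008],[-0.056,-0.063,0.013],[-0.066,-0.073,0.017],[-0.0687,-0.0764,0.0186],[-0.0687,-0.0764,0.0186],[-0.0687,-0.0764,0.0186],[-0.0687,-0.0764,0.0186]], delta_rot=[[0,0,0],[0,0,0],[0,0,0],[0,0,0],[0,0,0],[0,0,0],[0,0,0],[0,0,0]])

```text
clock: 14.25
eef_pos: [0.6982, 0.0705, 0.0809]
tool_rot: [0.867, -0.499, 0.0, 0.0]
ft_force: [-0.3, 0.2, -0.7]
grip_width: 0.0466
```

```bash
python3 g.py 698 74 -60 32; python3 -c "
from h import *
snap('wrist','w4')"
```

```text
t 14.25 pos [0.6982 0.0705 0.0809] yaw -59.8 w 0.0466 F [-0.3  0.2 -0.7] j6 2.72
shift [-0.0032 -0.0016  0.0489] rot [ 0.  -0.   0.2]
```

View pics/w4.png

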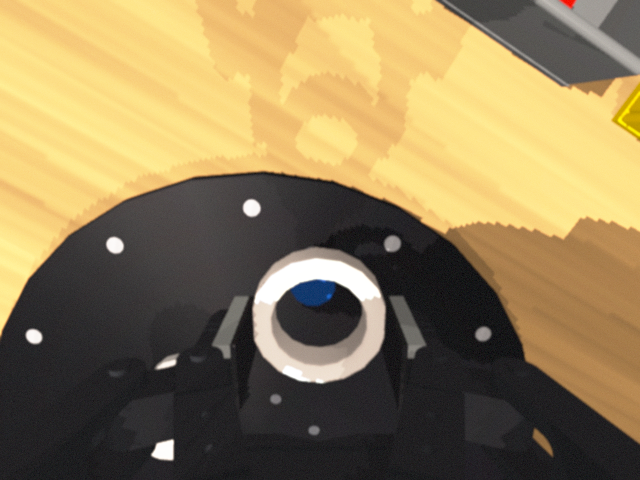

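The blue cap is visible through the collar at about (313, 293), slightly left. This matches the computed -3 mm correction, so I descend.

>>> jog_arm(jaw=[1,1,1,1,1,1,1,1], linear=[[-0.003,-0.0015,0.002],[-0.003,-0.0015,0.009],[-0.003,-0.0015,0.018],[-0.003,-0.0015,0.028],[-0.003,-0.0015,0.038],[-0.003,-0.0015,0.044],[-0.003,-0.0015,0.045],[-0.003,-0.0015,0.045]], delta_rot=[[0,0,0],[0,0,0],[0,0,0],[0,0,0],[0,0,0],[0,0,0],[0,0,0],[0,0,0]])

```text
clock: 14.97
eef_pos: [0.6974, 0.0757, 0.0343]
tool_rot: [0.867, -0.498, -0.001, 0.001]
ft_force: [-0.7, 0.3, -0.2]
grip_width: 0.047
```

```bash
python3 g.py 698 74 -60 31
```

```text
t 14.97 pos [0.6974 0.0757 0.0343] yaw -59.7 w 0.047 F [-0.7  0.3 -0.2] j6 2.72
shift [0.0018 0.0003 0.0033] rot [0.1 0.1 0.3]
```

>>> jog_arm(jaw=[1,1,1,0.4,0.3,0.3,0.3,0.3], linear=[[0.001,0,0.002],[0.001,0,0.0035],[0.001,0,0.0035],[0.001,0,0.003],[0.001,0,0.003],[0.001,0,0.003],[0.001,0,-0.005],[0.001,0,-0.02]], delta_rot=[[0,0,0],[0,0,0],[0,0,0],[0,0,0],[0,0,0],[0,0,0],[0,0,0],[0,0,0]])

```text
clock: 15.63
eef_pos: [0.6971, 0.0747, 0.0541]
tool_rot: [0.867, -0.498, -0.002, 0.001]
ft_force: [-0.6, 0.1, -0.2]
grip_width: 0.0601
```

```bash
python3 g.py 490 -404.5 -97.6 100
```

```text
t 15.63 pos [0.6971 0.0747 0.0541] yaw -59.7 w 0.0601 F [-0.6  0.1 -0.2] j6 2.72
shift [ 0.3093  0.4207 -0.0448] rot [ 0.3  0.  37.9]
```

>>> jog_arm(jaw=[0.3,0,0,0,0,0,0,0], linear=[[0,0,-0.025],[0.012,0.016,-0.045],[0.035,0.047,-0.05],[0.058,0.079,-0.05],[0.082,0.111,-0.05],[0.105,0.143,-0.05],[0.128,0.175,-0.05],[0.15,0.206,-0.05]], delta_rot=[[0,0,0],[0,0,2],[0,0,4],[0,0,7],[0,0,10],[0,0,13],[0,0,16],[0,0,19]])

```text
clock: 16.3
eef_pos: [0.5957, -0.1603, 0.1069]
tool_rot: [0.772, -0.635, 0.001, -0.0]
ft_force: [0.4, -0.7, 0.3]
grip_width: 0.0855
```

```bash
python3 g.py 490 -404.5 -97.6 80
```

```text
t 16.3 pos [ 0.5957 -0.1603  0.1069] yaw -78.9 w 0.0855 F [ 0.4 -0.7  0.3] j6 2.68
shift [0.2192 0.151  0.0269] rot [-0.1 -0.  18.7]
```

>>> jog_arm(jaw=[0,0,0,0,0,0,0,0], linear=[[0.032,0.022,0],[0.064,0.044,0],[0.096,0.066,0],[0.128,0.088,0.005],[0.16,0.11,0.012],[0.19,0.131,0.02],[0.212,0.146,0.026],[0.219,0.151,0.027]], delta_rot=[[0,0,3],[0,0,6],[0,0,9],[0,0,12],[0,0,15],[0,0,18],[0,0,18.7],[0,0,18.7]])

```text
clock: 16.97
eef_pos: [0.4886, -0.4068, 0.0783]
tool_rot: [-0.658, 0.753, -0.0, -0.001]
ft_force: [0.4, -0.3, -0.3]
grip_width: 0.0855
```

>>> jog_arm(jaw=[0,0,0,0,0,0,0,0], linear=[[0,0,0],[0,0,0],[0,0,0],[0,0,0.005],[0,0,0.01],[0,0,0.01],[0,0,0.01],[0,0,0.01]], delta_rot=[[0,0,0],[0,0,0],[0,0,0],[0,0,0],[0,0,0],[0,0,0],[0,0,0],[0,0,0]])

```text
clock: 17.63
eef_pos: [0.4915, -0.4023, 0.0686]
tool_rot: [-0.66, 0.751, 0.0, -0.0]
ft_force: [0.1, -0.0, -0.5]
grip_width: 0.0854
```

```bash
python3 g.py 490 -404.5 -97.6 21; python3 -c "
from h import *
snap('wrist','w5')"
```

```text
t 17.63 pos [ 0.4915 -0.4023  0.0686] yaw -97.4 w 0.0854 F [ 0.1 -0.  -0.5] j6 2.58
shift [0.0024 0.0012 0.0476] rot [0.  0.  0.2]
```

View pics/w5.png

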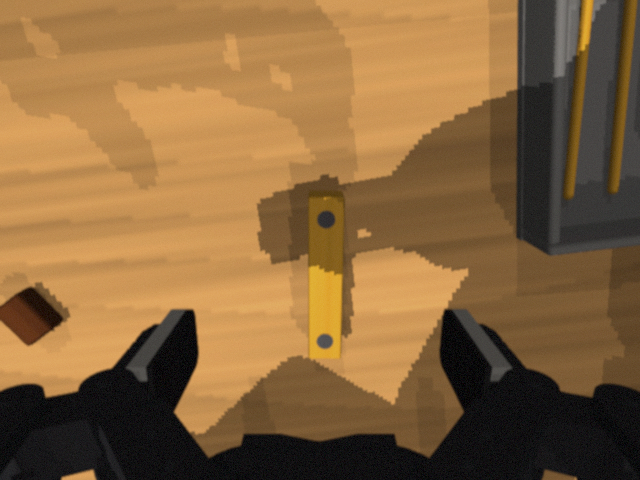

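The bar is at (325, 280), aligned with the jaws. The tray edge at px 520 is well outside finger reach (~440).

>>> jog_arm(jaw=[0,0,0,0,1,1,1,1], linear=[[0.0024,0.001,0.018],[0.0024,0.001,0.034],[0.0024,0.001,0.044],[0.0024,0.001,0.047],[0.0024,0.001,0.047],[0.0024,0.001,0.047],[0.0024,0.001,0.047],[0.0024,0.001,0.047]], delta_rot=[[0,0,0],[0,0,0],[0,0,0],[0,0,0],[0,0,0],[0,0,0],[0,0,0],[0,0,0]])

```text
clock: 18.35
eef_pos: [0.4906, -0.4057, 0.0228]
tool_rot: [-0.66, 0.751, -0.001, 0.0]
ft_force: [0.3, 0.2, -0.2]
grip_width: 0.0392
```

>>> jog_arm(jaw=[1,1,1,1,1,1,1,1], linear=[[0,0,0],[0,0,0],[0,0,0],[0,0,0],[0,0,0],[0,0,0],[0,0,0],[0,0,0]], delta_rot=[[0,0,0],[0,0,0],[0,0,0],[0,0,0],[0,0,0],[0,0,0],[0,0,0],[0,0,0]])

```text
clock: 19.02
eef_pos: [0.4905, -0.4055, 0.0227]
tool_rot: [-0.66, 0.751, -0.001, 0.0]
ft_force: [-0.5, 1.0, 5.5]
grip_width: 0.0141
```

```bash
python3 g.py
```

```text
t 19.02 pos [ 0.4905 -0.4055  0.0227] yaw -97.4 w 0.0141 F [-0.5  1.   5.5] j6 2.58
```

>>> jog_arm(jaw=[1,1,1,1,1,1,1,1], linear=[[0,0,-0.005],[0,0,-0.02],[0,0,-0.04],[0,0,-0.06],[0,0,-0.07],[0,0,-0.075],[0,0,-0.075],[0,0,-0.075]], delta_rot=[[0,0,0],[0,0,0],[0,0,0],[0,0,0],[0,0,0],[0,0,0],[0,0,0],[0,0,0]])

```text
clock: 19.68
eef_pos: [0.4894, -0.4047, 0.0957]
tool_rot: [-0.66, 0.751, 0.001, -0.0]
ft_force: [-0.1, -0.9, -3.3]
grip_width: 0.0143
```

```bash
python3 g.py 628.5 3.3 -44.6 96; python3 -c "
from h import *
snap('wrist','w6')"
```

```text
t 19.68 pos [ 0.4894 -0.4047  0.0957] yaw -97.4 w 0.0143 F [-0.1 -0.9 -3.3] j6 2.58
shift [-4.226e-01 -8.520e-02 -1.000e-04] rot [  0.    0.1 -52.8]
```

View pics/w6.png

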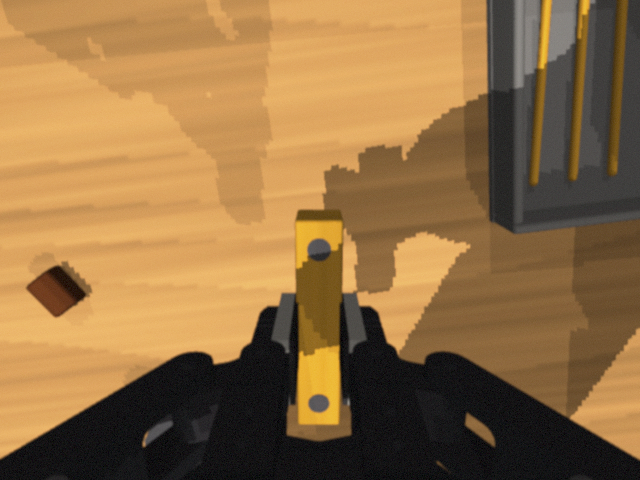

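The bar is held flat and near its middle. Next I carry it to the plate.

>>> jog_arm(jaw=[1,1,1,1,1,1,1,1], linear=[[-0.02,-0.004,0],[-0.055,-0.011,0],[-0.093,-0.019,0],[-0.131,-0.027,0],[-0.169,-0.034,0],[-0.207,-0.042,0],[-0.245,-0.05,0],[-0.283,-0.057,0]], delta_rot=[[0,0,-3],[0,0,-8],[0,0,-13],[0,0,-18],[0,0,-24],[0,0,-30],[0,0,-36],[0,0,-42]])

```text
clock: 20.4
eef_pos: [0.5824, -0.1298, 0.0951]
tool_rot: [0.887, -0.463, -0.001, 0.0]
ft_force: [1.4, -0.4, -2.4]
grip_width: 0.0141
```

```bash
python3 g.py 628.5 3.3 -44.6 90
```

```text
t 20.4 pos [ 0.5824 -0.1298  0.0951] yaw -55.1 w 0.0141 F [ 1.4 -0.4 -2.4] j6 2.31
shift [-0.0829 -0.114   0.0051] rot [  0.1   0.1 -10.5]
```

>>> jog_arm(jaw=[1,1,1,1,1,1,1,1], linear=[[-0.02,-0.028,0],[-0.042,-0.058,0],[-0.062,-0.085,0.002],[-0.076,-0.105,0.004],[-0.083,-0.114,0.005],[-0.083,-0.114,0.005],[-0.083,-0.114,0.005],[-0.083,-0.114,0.005]], delta_rot=[[0,0,-4],[0,0,-8],[0,0,-10],[0,0,-10.5],[0,0,-10.5],[0,0,-10.5],[0,0,-10.5],[0,0,-10.5]])

```text
clock: 21.07
eef_pos: [0.6288, -0.0001, 0.0909]
tool_rot: [0.924, -0.383, -0.001, 0.001]
ft_force: [-0.1, 0.0, -2.7]
grip_width: 0.0141
```

```bash
python3 g.py 628.5 3.3 -44.6 42
```

```text
t 21.07 pos [ 6.288e-01 -1.000e-04  9.090e-02] yaw -45.0 w 0.0141 F [-0.1  0.  -2.7] j6 2.36
shift [-0.0026 -0.0023  0.0489] rot [ 0.1  0.  -0.4]
```

>>> jog_arm(jaw=[1,1,1,1,1,1,1,1], linear=[[-0.001,-0.001,0.01],[-0.002,-0.002,0.025],[-0.002,-0.002,0.04],[-0.002,-0.002,0.047],[-0.002,-0.002,0.049],[-0.002,-0.002,0.049],[-0.002,-0.002,0.049],[-0.002,-0.002,0.049]], delta_rot=[[0,0,0],[0,0,0],[0,0,0],[0,0,0],[0,0,0],[0,0,0],[0,0,0],[0,0,0]])

```text
clock: 21.73
eef_pos: [0.6305, 0.0037, 0.0437]
tool_rot: [0.924, -0.382, 0.001, -0.0]
ft_force: [-0.2, -0.2, -1.8]
grip_width: 0.0143
```

```bash
python3 g.py 628.5 3.3 -44.6 33.5
```

```text
t 21.73 pos [0.6305 0.0037 0.0437] yaw -44.9 w 0.0143 F [-0.2 -0.2 -1.8] j6 2.36
shift [-0.0011  0.0018  0.0102] rot [-0.1 -0.1 -0.3]
```

>>> jog_arm(jaw=[1,1,1,1,1,1,1,1], linear=[[-0.001,0.0015,0.003],[-0.001,0.0015,0.006],[-0.001,0.0015,0.009],[-0.001,0.0015,0.0105],[-0.001,0.0015,0.0105],[-0.001,0.0015,0.0105],[-0.001,0.0015,0.0105],[-0.001,0.0015,0.0105]], delta_rot=[[0,0,0],[0,0,0],[0,0,0],[0,0,0],[0,0,0],[0,0,0],[0,0,0],[0,0,0]])

```text
clock: 22.4
eef_pos: [0.6278, 0.0037, 0.0327]
tool_rot: [0.924, -0.382, -0.0, 0.0]
ft_force: [-2.3, -0.4, 5.0]
grip_width: 0.0141
```

>>> jog_arm(jaw=[0.6,0.5,0.5,0.5,0.5,0.5,0.5,0.5], linear=[[0,0,-0.001],[0,0,-0.001],[0,0,-0.001],[0,0,-0.001],[0,0,-0.01],[0,0,-0.03],[0,0,-0.06],[0,0,-0.085]], delta_rot=[[0,0,0],[0,0,0],[0,0,0],[0,0,0],[0,0,0],[0,0,0],[0,0,0],[0,0,0]])

```text
clock: 23.07
eef_pos: [0.6278, 0.0037, 0.1187]
tool_rot: [0.924, -0.382, -0.0, 0.0]
ft_force: [0.6, 0.6, 0.7]
grip_width: 0.0427
```

```bash
python3 g.py 381.6 -302.6 -44.6 110
```

```text
t 23.07 pos [0.6278 0.0037 0.1187] yaw -44.9 w 0.0427 F [0.6 0.6 0.7] j6 2.36
shift [0.0419 0.3907 0.0087] rot [ 0.   0.  -0.3]
```

>>> jog_arm(jaw=[0.2,0.2,0.2,0.2,0.2,0.2,0.2,0.2], linear=[[0.002,0.02,0],[0.006,0.055,0],[0.01,0.094,0],[0.014,0.134,0],[0.018,0.173,0],[0.023,0.212,0],[0.027,0.252,0],[0.031,0.29,0]], delta_rot=[[0,0,0],[0,0,0],[0,0,0],[0,0,0],[0,0,0],[0,0,0],[0,0,0],[0,0,0]])

```text
clock: 23.73
eef_pos: [0.444, -0.225, 0.1181]
tool_rot: [0.924, -0.382, 0.001, 0.0]
ft_force: [1.4, -0.5, 0.4]
grip_width: 0.0684
```

```bash
python3 g.py 381.6 -302.6 -44.6 90
```

```text
t 23.73 pos [ 0.444  -0.225   0.1181] yaw -44.9 w 0.0684 F [ 1.4 -0.5  0.4] j6 1.89
shift [0.0106 0.099  0.0281] rot [-0.  -0.1 -0.3]
```

>>> jog_arm(jaw=[0.2,0.2,0.2,0.2,0.2,0.2,0.2,0.2], linear=[[0.003,0.03,0.003],[0.007,0.062,0.01],[0.01,0.086,0.02],[0.0106,0.097,0.027],[0.0106,0.099,0.028],[0.0106,0.099,0.028],[0.0106,0.099,0.028],[0.0106,0.099,0.028]], delta_rot=[[0,0,0],[0,0,0],[0,0,0],[0,0,0],[0,0,0],[0,0,0],[0,0,0],[0,0,0]])

```text
clock: 24.4
eef_pos: [0.384, -0.3005, 0.0898]
tool_rot: [0.925, -0.381, 0.001, -0.0]
ft_force: [-0.2, -0.6, -0.3]
grip_width: 0.068
```

```bash
python3 g.py 381.6 -302.6 -44.6 40; python3 -c "
from h import *
snap('wrist','w7'); snap('top','top1')
from m import meas
meas('top1',{'blue':(270,295,155,185,.032,.05),'yel':(340,368,225,250,.032,.05),'red':(243,270,253,277,.032,.05),
'roller':(220,275,200,240,.036,.047),'block':(270,340,220,290,.033,.045),'bar':(290,350,180,232,.023,.034),'weight':(455,495,312,345,.038,.055),'collar':(260,310,155,195,.019,.03)})"
```

```text
t 24.4 pos [ 0.384  -0.3005  0.0898] yaw -44.8 w 0.068 F [-0.2 -0.6 -0.3] j6 1.69
shift [-0.0003  0.0032  0.0498] rot [-0.  -0.1 -0.2]
blue 83 rect c [698.9  74. ] [18.3 17.8] 46.9 mean [697.9  73.7  42.2] pca deg 60.4 zmax 47.4
yel 88 rect c [559.2 -67. ] [18.1 17.6] 1.0 mean [558.7 -67.2  43. ] pca deg -171.3 zmax 47.4
red 93 rect c [506.3 123.6] [18.9 18.6] 60.4 mean [506.1 123.5  42.6] pca deg 59.6 zmax 47.9
roller 275 rect c [601.3 101.6] [39.4 30.1] 0.4 mean [600.7 100.2  41.8] pca deg -176.6 zmax 46.6
block 607 rect c [546.8  52.7] [118.1  59. ] 61.5 mean [536.5  31.6  38.1] pca deg 61.9 zmax 44.7
bar 316 rect c [627.1   3.3] [79.2 16.9] 44.8 mean [626.7   3.1  27.7] pca deg -135.0 zmax 31.8
weight 124 rect c [ 383.8 -301. ] [18.7 23.7] 42.3 mean [ 383.4 -300.8   44.9] pca deg 130.5 zmax 48.5
collar 285 rect c [679.2  62.8] [95.8 48.5] 31.6 mean [693.7  69.8  24. ] pca deg 47.7 zmax 29.8
```

View pics/w7.png

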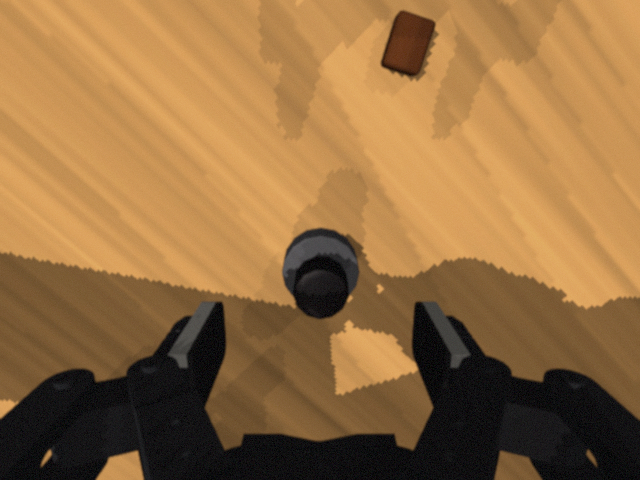

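View pics/top1.png

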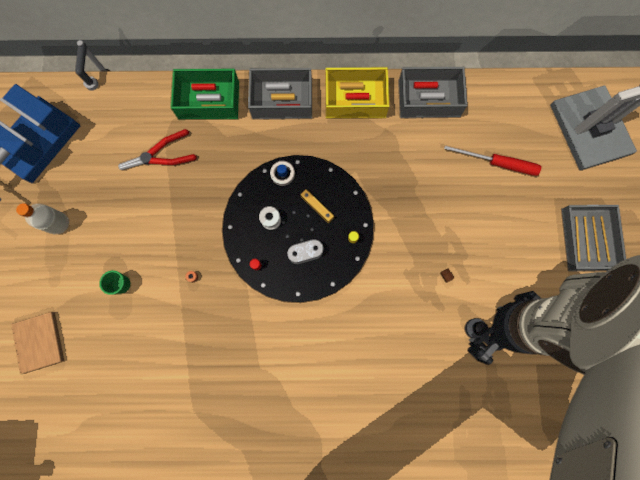

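Top view: collar around the blue post at (283, 172), bar at (317, 206), block at (306, 251) and roller at (269, 217) are all in place. The wrist view shows the knob centred at (320, 288). I grip the knob next.

>>> jog_arm(jaw=[0.2,0.2,0.2,0.2,0.2,1,1,1], linear=[[0,0.001,0.015],[0,0.002,0.032],[0,0.003,0.044],[0,0.003,0.0485],[0,0.003,0.0485],[0,0.003,0.0485],[0,0.003,0.0485],[0,0.003,0.0485]], delta_rot=[[0,0,0],[0,0,0],[0,0,0],[0,0,0],[0,0,0],[0,0,0],[0,0,0],[0,0,0]])

```text
clock: 25.17
eef_pos: [0.3814, -0.3037, 0.0416]
tool_rot: [0.924, -0.382, 0.001, 0.0]
ft_force: [-0.4, 0.1, -0.0]
grip_width: 0.0326
```

>>> jog_arm(jaw=[1,1,1,1,1,1,1,1], linear=[[0,0,0],[0,0,0],[0,0,0],[0,0,0],[0,0,0],[0,0,0],[0,0,0],[0,0,0]], delta_rot=[[0,0,0],[0,0,0],[0,0,0],[0,0,0],[0,0,0],[0,0,0],[0,0,0],[0,0,0]])

```text
clock: 25.83
eef_pos: [0.3814, -0.3038, 0.0418]
tool_rot: [0.924, -0.382, 0.001, 0.0]
ft_force: [0.5, 0.3, 6.0]
grip_width: 0.0241
```

```bash
python3 g.py;python3 -c "
from m import meas
meas('top1',{'block':(283,330,236,268,.033,.045),'collar':(268,297,158,188,.019,.028)})"
```

```text
t 25.83 pos [ 0.3814 -0.3038  0.0418] yaw -44.9 w 0.0241 F [0.5 0.3 6. ] j6 1.68
block 562 rect c [532.7  26.9] [34.2 68.8] 15.5 mean [532.3  27.   37.8] pca deg 106.2 zmax 41.8
collar 252 rect c [699.7  75. ] [49.4 47.5] 3.0 mean [698.2  74.9  23.5] pca deg -141.7 zmax 27.6
```

>>> jog_arm(jaw=[1,1,1,1,1,1,1,1], linear=[[0,0,-0.005],[0,0,-0.02],[0,0,-0.045],[0,0,-0.07],[0,0,-0.09],[0,0,-0.095],[0,0,-0.095],[0,0,-0.095]], delta_rot=[[0,0,0],[0,0,0],[0,0,0],[0,0,0],[0,0,0],[0,0,0],[0,0,0],[0,0,0]])

```text
clock: 26.5
eef_pos: [0.3801, -0.303, 0.1349]
tool_rot: [0.924, -0.382, -0.001, -0.0]
ft_force: [-0.7, -0.2, -1.8]
grip_width: 0.0236
```

```bash
python3 g.py 532 28.5 -44.6 132; python3 -c "
from h import *
snap('wrist','w8')"
```

```text
t 26.5 pos [ 0.3801 -0.303   0.1349] yaw -44.9 w 0.0236 F [-0.7 -0.2 -1.8] j6 1.68
shift [-0.1265 -0.342   0.003 ] rot [ 0.   0.1 -0.3]
```

View pics/w8.png

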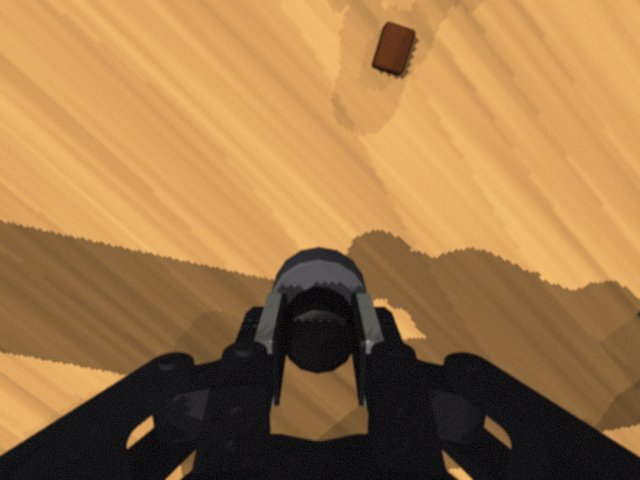

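The weight is held upright by its knob at (320, 330). I carry it to the measured block centre (532.5, 27).

>>> jog_arm(jaw=[1,1,1,1,1,1,1,1], linear=[[-0.007,-0.019,0],[-0.02,-0.053,0],[-0.033,-0.089,0],[-0.046,-0.125,0],[-0.06,-0.161,0],[-0.073,-0.197,0],[-0.086,-0.233,0],[-0.099,-0.268,0]], delta_rot=[[0,0,0],[0,0,0],[0,0,0],[0,0,0],[0,0,0],[0,0,0],[0,0,0],[0,0,0]])

```text
clock: 27.22
eef_pos: [0.4989, -0.0416, 0.1337]
tool_rot: [0.924, -0.382, -0.002, 0.001]
ft_force: [0.0, -0.3, -2.1]
grip_width: 0.024
```

```bash
python3 g.py 532.5 27 -44.6 110
```

```text
t 27.22 pos [ 0.4989 -0.0416  0.1337] yaw -44.9 w 0.024 F [ 0.  -0.3 -2.1] j6 2.27
shift [-0.0246 -0.0724  0.0236] rot [ 0.1  0.2 -0.3]
```

>>> jog_arm(jaw=[1,1,1,1,1,1,1,1], linear=[[-0.008,-0.024,0.003],[-0.016,-0.047,0.008],[-0.022,-0.064,0.015],[-0.0246,-0.072,0.021],[-0.0246,-0.0724,0.0236],[-0.0246,-0.0724,0.0236],[-0.0246,-0.0724,0.0236],[-0.0246,-0.0724,0.0236]], delta_rot=[[0,0,0],[0,0,0],[0,0,0],[0,0,0],[0,0,0],[0,0,0],[0,0,0],[0,0,0]])

```text
clock: 27.88
eef_pos: [0.5329, 0.0238, 0.112]
tool_rot: [0.924, -0.383, -0.0, 0.0]
ft_force: [0.7, 0.2, -1.8]
grip_width: 0.0239
```

>>> jog_arm(jaw=[1,1,1,1,1,1,1,1], linear=[[0,0,0.004],[0,0,0.01],[0,0,0.016],[0,0,0.02],[0,0,0.02],[0,0,0.02],[0,0,0.02],[0,0,0.02]], delta_rot=[[0,0,0],[0,0,0],[0,0,0],[0,0,0],[0,0,0],[0,0,0],[0,0,0],[0,0,0]])

```text
clock: 28.55
eef_pos: [0.5337, 0.0251, 0.0923]
tool_rot: [0.924, -0.382, 0.0, -0.0]
ft_force: [-0.4, -0.7, -1.4]
grip_width: 0.0242
```

```bash
python3 g.py 532.5 27 -44.6 80.3; python3 -c "
from h import *
snap('wrist','w9')"
```

```text
t 28.55 pos [0.5337 0.0251 0.0923] yaw -44.9 w 0.0242 F [-0.4 -0.7 -1.4] j6 2.4
shift [-0.0022 -0.0005  0.012 ] rot [-0.  -0.  -0.3]
```

View pics/w9.png

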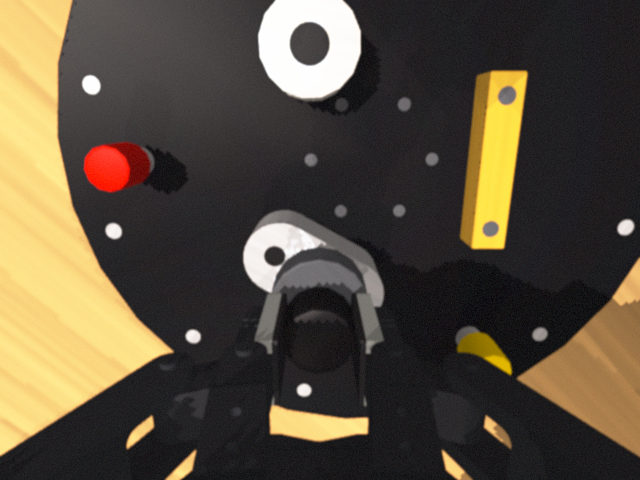

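The weight (320, 310) sits over the block, and the posts are clear of the fingers. I lower the last 12 mm.

>>> jog_arm(jaw=[1,1,1,1,1,1,1,1], linear=[[-0.002,0,0.003],[-0.002,0,0.006],[-0.002,0,0.009],[-0.002,0,0.011],[-0.002,0,0.012],[-0.002,0,0.0125],[-0.002,0,0.0125],[-0.002,0,0.0125]], delta_rot=[[0,0,0],[0,0,0],[0,0,0],[0,0,0],[0,0,0],[0,0,0],[0,0,0],[0,0,0]])

```text
clock: 29.27
eef_pos: [0.5318, 0.0265, 0.0798]
tool_rot: [0.924, -0.382, -0.0, -0.0]
ft_force: [-2.8, -0.0, 2.3]
grip_width: 0.0238
```

>>> jog_arm(jaw=[0.6,0.5,0.5,0.5,0.5,0.5,0.5,0.5], linear=[[0,0,0],[0,0,0],[0,0,0],[0,0,0],[0,0,-0.01],[0,0,-0.03],[0,0,-0.06],[0,0,-0.09]], delta_rot=[[0,0,0],[0,0,0],[0,0,0],[0,0,0],[0,0,0],[0,0,0],[0,0,0],[0,0,0]])

```text
clock: 29.93
eef_pos: [0.5313, 0.0264, 0.1705]
tool_rot: [0.924, -0.382, -0.001, 0.0]
ft_force: [1.2, -0.0, 0.3]
grip_width: 0.0426
```

```bash
python3 g.py 400 -250 -44.6 200
```

```text
t 29.93 pos [0.5313 0.0264 0.1705] yaw -44.9 w 0.0426 F [ 1.2 -0.   0.3] j6 2.4
shift [ 0.1021  0.2885 -0.0292] rot [ 0.1  0.1 -0.3]
```

>>> jog_arm(jaw=[0.5,0.5,0.5,0.5,0.5,0.5,0.5,0.5], linear=[[0.008,0.022,-0.01],[0.02,0.057,-0.02],[0.033,0.094,-0.03],[0.046,0.13,-0.03],[0.06,0.17,-0.03],[0.074,0.21,-0.03],[0.09,0.25,-0.03],[0.1,0.285,-0.03]], delta_rot=[[0,0,0],[0,0,0],[0,0,0],[0,0,0],[0,0,0],[0,0,0],[0,0,0],[0,0,0]])

```text
clock: 30.6
eef_pos: [0.401, -0.2481, 0.2008]
tool_rot: [0.924, -0.382, 0.001, 0.0]
ft_force: [0.5, 0.1, -0.2]
grip_width: 0.0424
```

>>> jog_arm(jaw=[0.5,0.5,0.5,0.5,0.5,0.5,0.5,0.5], linear=[[0,0,0],[0,0,0],[0,0,0],[0,0,0],[0,0,0],[0,0,0],[0,0,0],[0,0,0]], delta_rot=[[0,0,0],[0,0,0],[0,0,0],[0,0,0],[0,0,0],[0,0,0],[0,0,0],[0,0,0]])

```text
clock: 31.27
eef_pos: [0.402, -0.2452, 0.1996]
tool_rot: [0.925, -0.381, -0.0, -0.0]
ft_force: [-0.2, -0.1, 0.7]
grip_width: 0.0427
```

```bash
python3 -c "
from m import *
snap('scene','sc2');p,d=snap('top','top2')
meas('top2',{'blue':(270,295,155,185,.032,.05),'yel':(340,368,225,250,.032,.05),'red':(243,270,253,277,.032,.05),
'roller':(255,284,203,232,.036,.047),'block':(283,330,236,268,.033,.043),'bar':(290,350,180,232,.023,.034),'knob':(283,330,230,270,.077,.1),'disc':(283,330,230,270,.05,.061),'collar':(268,297,158,188,.019,.028)})
q=cloud('sc2')[0]
a=cv2.resize(p[150:310,215:385,::-1],(510,480),interpolation=cv2.INTER_CUBIC)
b=cv2.resize(q[210:310,235:395,::-1],(768,480),interpolation=cv2.INTER_CUBIC)
cv2.imwrite('pics/f1.png',a);cv2.imwrite('pics/f2.png',b)"
```

```text
blue 82 rect c [698.4  73.9] [18.4 17.6] 43.0 mean [697.8  73.6  42.6] pca deg -143.7 zmax 47.7
yel 87 rect c [559.2 -66.9] [17.8 18.1] 89.7 mean [558.8 -67.1  42.8] pca deg 170.1 zmax 48.8
red 93 rect c [506.3 123.7] [19.4 18.5] 61.7 mean [506.1 123.5  42.7] pca deg 55.6 zmax 46.7
roller 319 rect c [601.2  97.7] [38.8 37.6] 1.4 mean [600.9  97.8  41.7] pca deg -175.0 zmax 46.2
block 252 rect c [530.9  26.5] [37.  68.6] 15.6 mean [531.4  27.6  37.8] pca deg 105.0 zmax 42.7
bar 316 rect c [627.3   3.4] [79.5 16.5] 45.2 mean [626.7   3.1  27.8] pca deg -135.0 zmax 31.8
knob 144 rect c [531.5  26.6] [22.7 24.2] 1.7 mean [531.3  25.9  83.2] pca deg 69.1 zmax 87.6
disc 175 rect c [531.4  26. ] [36.4 38.3] 89.7 mean [528.1  25.   55.2] pca deg 109.2 zmax 58.6
collar 257 rect c [699.7  74.8] [48.9 48.5] 11.8 mean [698.1  74.7  23.2] pca deg -142.3 zmax 28.0
```

View pics/f1.png

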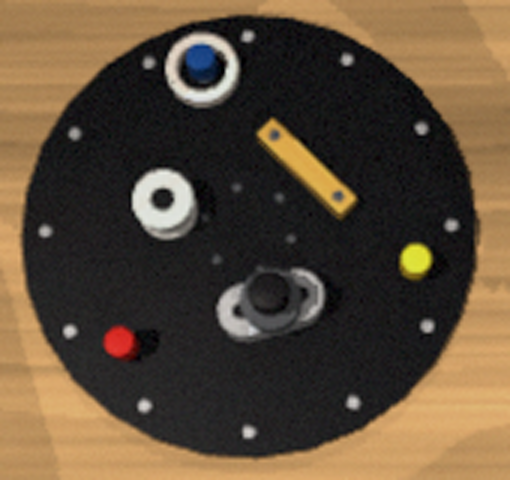

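View pics/f2.png

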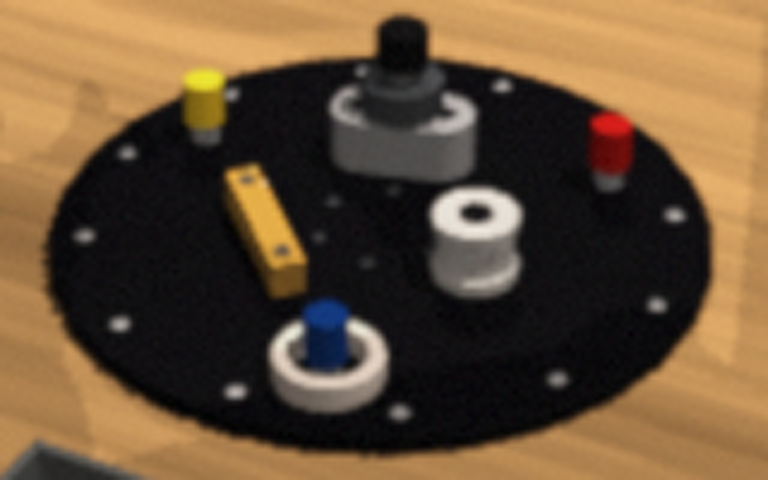

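Both crops show the collar flat around the blue post (in the top crop at 203, 68), with the bar (308, 168), roller (163, 202) and block with the weight on it (270, 300) in place. Each measures within about 2 mm of its target.

```bash
python3 -c "
from h import *
print(bot.job_done())"
```

```text
the job is handed in; nothing more can be done
None
```

The plate is set up and the job is handed in at about 31 s of the 128 s allowed. No verdict is reported back.

I placed the block, roller, collar, bar and weight one at a time. The gripper was then moved clear to about z = 0.20 m.

Final top-camera check, good to about 2 mm:

| Part | Distance from target | Long axis against its post line |
|---|---|---|
| Steel block | about 2 mm | 105–105.6°, line 105.5° |
| Brass bar | about 2 mm | about 45.1°, line 45.4° |
| Roller | about 1.5 mm | – |
| Collar | about 1.5 mm | – |
| Weight on block | about 1 mm | – |

- **Height and tilt:** The measured top heights fit each part lying flat on the plate, and the weight standing on the block. The scene picture shows nothing tilted.
- **Forces:** The highest wrist force I read at the end of a move was about 16 N.
- **Checks that failed or disagreed:** None in the final check. An earlier reading for the block and collar was off because the measuring window took in neighbouring parts; a tighter window corrected it.

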